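# Click the slicer's thickness lever to its third notch

### The arm

A 7-joint arm with a two-finger parallel gripper is mounted at the origin on a cart in front of the work surface, level with it; the furniture and walls round the work are solid. World frame = base frame: x ahead of the robot, y to its left, z up, the work surface at z = 0. Lengths are in m, angles in degrees, forces in N, time in s.
With the tool pointing down it reaches from about 0.425 to 1.025 m from the base axis. Payload 9.4 kg.
Tool frame: the origin (TCP) lies at the very end of the fingers, on their centre line; the grasp point (between the pads) lies 19 mm behind it; z points along the fingers, y is the line along which they close (so a half turn about z gives the same grasp; the last joint's range is limited). The gripper opens to 85 mm and grips with 20 to 120 N. Pads are 22 mm wide; open, the fingers measure 114 mm over their backs; the gripper's body (76 mm by 85 mm) begins 54 mm behind the grasp point. The pads swing forward as they close: fully open they stand 13 mm farther back than shut.
Start: joints at [68.486, 34.337, -0.143, 91.639, 0.103, 54.024, -4.572], TCP at [0.213, -0.693, 0.231] pointing down, gripper open.
Joint ranges: [-147.43, 147.43], [-19.82, 112.94], [-74.19, 73.91], [6.32, 146.72], [-59.91, 239.91], [6.04, 106.73], [-150.56, 150.56]. Speed limits (degrees/s): [127.2, 127.2, 172.46, 172.46, 180, 180, 180].

### API

Orientations are given as [roll, pitch, yaw] about the fixed x, y, z axes, in that order (R = Rz(yaw) Ry(pitch) Rx(roll)).
In Python, from rig import bot gives the robot as it stands.
- The arm moves only by the shell command python3 -m pendant 'ROWS'. ROWS is JSON, a list of rows, each a list of 5 numbers: the closure, from -1 (fully open) to 1 (shut), then the shift along the tool's x, y, z in cm, then the turn about the tool's z in rad. A call has 1 to 10 rows; each row is the pose to reach, as a shift and turn from the pose commanded when the call began, along the tool's axes at that moment; what a row does not reach only later rows make up. A row lasts 1/12 s, in which the tool goes at most 41.7 mm and 7.16 degrees, less where a joint would pass 70% of its speed; a pose out of reach is approached as far as the arm can. A call with a gripper value outside its range is refused whole. The fingers move at their own pace and stop on an object; the grip force is fixed at half the most. Time passes only in rows, so rows that repeat a pose let the fingers close. It gives the time, the measured TCP pose, the force, the opening and the grip force at its end, in the units of the state.
- bot.observe(): the state, without advancing time (a new reading comes with each control period).
- bot.get_image(name): name is "side" or "top"; returns a dict with "image" (400x640x3 uint8, blue, green, red), "mtx" (3x3 intrinsics, pixels), "R" (3x3) and "t" (3): a world point X has camera coordinates R X + t. Camera axes: x right, y down, z forward; pixel columns grow to the right and rows downward; lengths in m; the calibration is good to about 2 mm. A picture is of the moment at which its call begins. There is no depth.
- bot.hand_in(): hands the job in; it is judged then, once.
The state is a dict: "time": time; "joint_pos": joint angles; "qd": joint speeds; "effort": joint torques, N m; "ee_pos": TCP position; "tcp_rot": TCP orientation; "wrist_force": force on the tool from outside, world axes, zero at the start; "ft_torque": the same for the moment, N m; "grip_width": finger opening in m; "grip_force": force on a finger pad.
Only numpy, scipy, OpenCV 4.12 (cv2) and the standard library are available. Lean on these libraries where they do the work, as an engineer would, in place of code of your own. Each camera call takes 0.05 s, during which the arm holds its last target. There are 200 camera calls.

### The job

Set the vegetable slicer to its third thickness: with the fingertips, push the black lever on its rail out of the parked end one click at a time, letting it rest for about a second in the first notch and again in the second, and leave it in the third notch. Do not run past the third notch at any time. Only push the lever, do not pinch it or take hold of anything, and leave the jars and the cup as they stand.

Things in the scene. Friction and masses are not known exactly. Their poses are not given: they have to be found in the camera images.
- slicer: White vegetable slicer with steel ramp, fixed by suction feet; 110 mm wide (x), 268 mm long (y -125 to +143 mm), 45 mm high, nothing but the lever stands higher. Origin: centre of underside, on the worktop. Its -x rail (robot's side), 32 mm wide, centred at x = -45 mm, flat top at z = 45 mm, bears the lever. Its +y points to the robot's left, turned by up to 0.5 rad.
- lever (a joint): Lever position along the rail's +y, m. 0: parked end (lever at y = -45 mm on the slicer); end stop 0.079. Starts parked at 0 to 0.014, where it slides freely under 1 N. Ridge crests at 0.024, 0.036, 0.048, 0.060, 0.072; notches: first 0.030, second 0.042, third 0.054, then 0.066, 0.078. A ridge resists with 5 to 8 N; 1 to 2 mm past its crest the lever snaps to the middle of the next notch and stays.
- lever_top (a point): Centre of the top of the lever's black upright tab: 15 mm thick along the slide, 21 mm across, top 33 mm above the rail, 78 mm above the worktop. Moves with the lever. Axes as the slicer's: +y is the way to push it, z up. On the rail, on the tab's -x side, a short black raised mark lies level with each of the five notches.
- jar_small_mid (a point): Half-way up a loose glass spice jar with a yellow lid, 42 mm across and 96 mm high, standing beyond the handle end of the slicer (its +y end), about 180 mm from the slicer's middle. Leave alone.
- salt_jar_mid (a point): Half-way up a loose glass jar with a white lid, 47 mm across and 98 mm high, standing beyond the other (-y) end of the slicer, about 180 mm from its middle. Leave alone.
- cup_small_mid (a point): Half-way up a loose small steel cup, 45 mm across and 41 mm high, standing behind the slicer (its +x side), about 105 mm from its middle. Leave alone.
Not all that is in view belongs to the job. Leave any purple or turquoise look-alike of the part that bears jar_small_mid alone.

How it is judged:
By the outcome, as a careful person would: the job done as asked, in the order asked, and still so for the second after the job is handed in, with the robot touching nothing.
It also fails if it takes over 48 s, if anything falls off the work surface, if the arm or the gripper's body presses on something with over 40 N, if the wrist force passes 120 N, or if a joint passes its speed limit or range.

## Working session

There is one attempt and no reset: what is moved stays moved. The work goes in short steps, Python scripts to look and compute and a shell command to move; the robot and the scene stay as the last step left them, time stands still between calls to the robot, and variables do not carry over. Pictures are saved under pics/ and viewed, at most 10 in all, crops included, and the job is handed in when it is done.

```bash
mkdir -p pics; python3 - <<'E'
from rig import bot
import cv2,json
s=bot.observe();print(s['time'],s['ee_pos'],s['tcp_rot'],s['grip_width'])
for n in('top','side'):
    d=bot.get_image(n);cv2.imwrite(f'pics/{n}0.png',d['image']);print(n,d['mtx'],d['R'],d['t'])
E
```

```text
0.0 [ 0.21322177 -0.69244568  0.23041162] [-1.79911499e+02  8.44976133e-03  1.71175564e+01] 0.08566084685548463
top [[409.7727034    0.         316.3505304 ]
 [  0.         409.7727034  198.47690061]
 [  0.           0.           1.        ]] [[ 0.00745209 -0.99973891 -0.02160057]
 [-0.99361913 -0.00497193 -0.11267784]
 [ 0.11254102  0.02230243 -0.99339676]] [0.07796447 0.57244057 0.89579403]
side [[398.15960482   0.         327.18715668]
 [  0.         398.15960482 198.4967015 ]
 [  0.           0.           1.        ]] [[ 0.96059283 -0.27738379  0.01787879]
 [-0.10231982 -0.41267733 -0.90511219]
 [ 0.25844162  0.86761492 -0.42479674]] [-0.50102855  0.17614753  0.73317578]
```

View pics/top0.png

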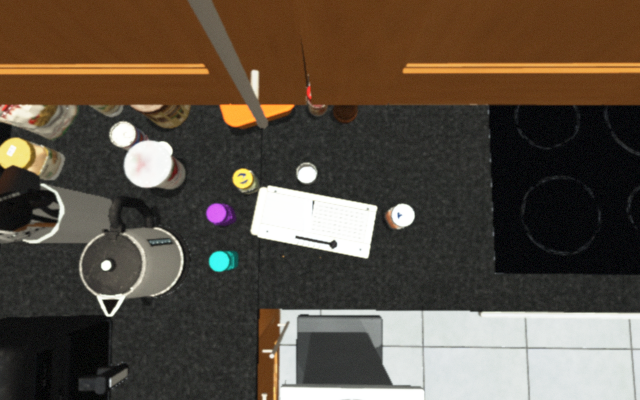

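View pics/side0.png

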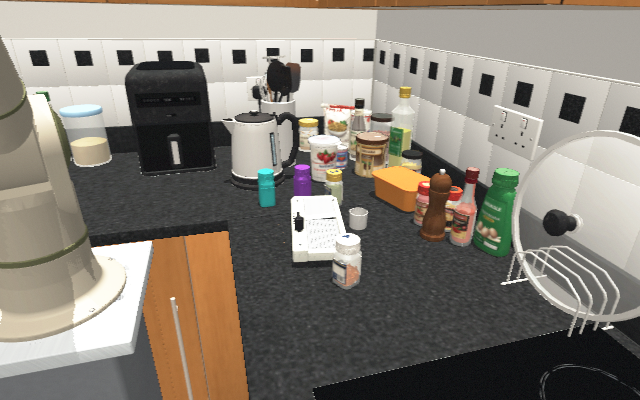

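The top view shows the slicer at about (315,222), its rail slot running along (296–335, 240) and the lever dark at about (333,244). In the side view the lever is at (298,222). Look-alikes: purple (219,214) and turquoise (222,261) jars. The real yellow jar is at (245,180), the salt jar at (400,216) and the cup at (307,173).

```bash
cat > h.py <<'E'
from rig import bot
import cv2,numpy as np
def ray(d,u,v,z):
    R,t=np.array(d['R']),np.array(d['t']);c=-R.T@t
    r=R.T@np.linalg.inv(d['mtx'])@[u,v,1];return c+r*(z-c[2])/r[2]
def proj(d,X):
    p=d['mtx']@(np.array(d['R'])@X+d['t']);return p[:2]/p[2]
E
python3 - <<'E'
from h import *
d=bot.get_image('top');e=bot.get_image('side')
a=cv2.resize(d['image'][180:262,245:385],None,fx=5.5,fy=5.5,interpolation=cv2.INTER_CUBIC)
b=cv2.resize(e['image'][190:270,280:360],None,fx=2.2,fy=2.2,interpolation=cv2.INTER_CUBIC)
cv2.imwrite('pics/c1.png',a)
cv2.imwrite('pics/c2.png',cv2.resize(e['image'][185:265,280:360],None,fx=7,fy=7,interpolation=cv2.INTER_CUBIC))
g=d['image'].min(2);m=np.zeros_like(g);m[180:262,250:380]=(g[180:262,250:380]>150)
n,l,st,ce=cv2.connectedComponentsWithStats(m);k=1+np.argmax(st[1:,4])
p=np.argwhere(l==k)[:,::-1].astype(np.float32)
W=np.array([ray(d,u,v,.045)[:2] for u,v in p],np.float32)
r=cv2.minAreaRect(W);print(r,cv2.boxPoints(r))
E
```

```text
((0.5217452645301819, 0.0881078913807869), (0.26737135648727417, 0.11907052248716354), 79.48677062988281) [[ 0.4388168  -0.03247063]
 [ 0.5558885  -0.05419654]
 [ 0.60467374  0.20868641]
 [ 0.48760206  0.23041232]]
```

View pics/c1.png

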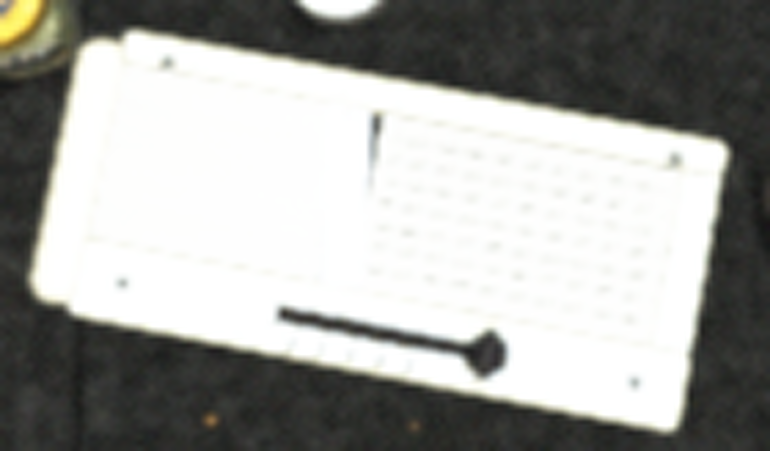

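View pics/c2.png

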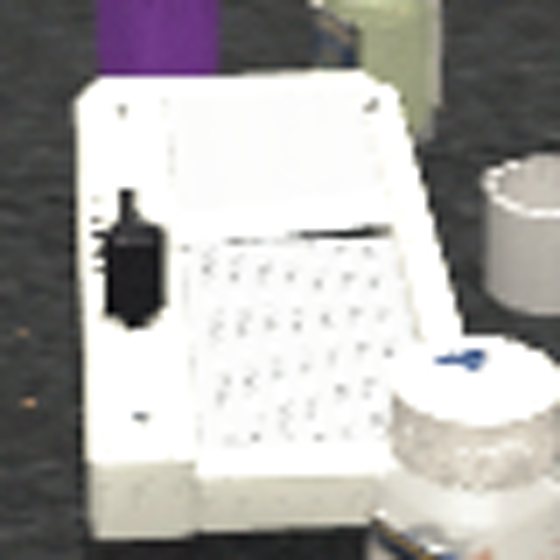

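```bash
python3 - <<'E'
from h import *
d=bot.get_image('top');e=bot.get_image('side')
for x in(d,e):print('cam',-np.array(x['R']).T@x['t'])
ex,ey=np.array([.983,-.1826]),np.array([.1826,.983])
print('lev top', ray(d,333.7,244.2,.078),ray(e,299.4,218.7,.078))
P=[np.array(x['mtx'])@np.c_[x['R'],x['t']] for x in(d,e)]
X=cv2.triangulatePoints(*P,np.array([333.7,244.2]),np.array([299.4,218.7]));print('tri',X[:3].T/X[3])
O=np.array([.5217,.0881])-.009*ey;print('O',O)
def sl(p):q=p[:2]-O;return (q@ex*1e3).round(1),(q@ey*1e3).round(1)
# marks in top crop, white lines at (290,350)...; slot end; corners of body
for n,u,v,z in[('slotend',282,313,.045),('mark1?',405,367,.045),('mark5?',290,347,.045),('screwR',634,382,.045),('screwL',122,283,.045),('scTR',675,160,.045),('scTL',167,62,.045),('cornBR',678,430,.045),('TR',728,145,.045),('BL',30,295,.045)]:
    print(n,sl(ray(d,245+u/5.5-.4,180+v/5.5-.4,z)))
for n,u,v in[('s screwR',140,416),('s screwL',122,110),('mark a',97,200),('b',97,216),('c',97,234),('d',97,250),('e',97,266),('nearcorner',92,465)]:
    print(n,sl(ray(e,280+u/7-.4,185+v/7-.4,.045)))
print('lever in slicer',sl(ray(d,333.3,243.8,.078)),sl(ray(e,299.,218.3,.078)))
E
```

```text
cam [0.46739333 0.06081187 0.95606433]
cam [ 0.30982468 -0.70239935  0.47984175]
lev top [0.46912604 0.04286438 0.078     ] [0.46836675 0.03495109 0.078     ]
tri [[0.46955799 0.0426867  0.07383531]]
O [0.5200566 0.079253 ]
slotend (np.float64(-42.5), np.float64(39.7))
mark1? (np.float64(-54.3), np.float64(-13.1))
mark5? (np.float64(-55.2), np.float64(33.9))
screwR (np.float64(-42.7), np.float64(-104.2))
screwL (np.float64(-42.9), np.float64(105.6))
scTR (np.float64(48.1), np.float64(-104.6))
scTL (np.float64(48.8), np.float64(105.9))
cornBR (np.float64(-58.1), np.float64(-124.8))
TR (np.float64(58.2), np.float64(-124.5))
BL (np.float64(-54.7), np.float64(141.3))
s screwR (np.float64(-44.4), np.float64(-102.0))
s screwL (np.float64(-43.6), np.float64(108.3))
mark a (np.float64(-54.1), np.float64(37.7))
b (np.float64(-54.3), np.float64(26.0))
c (np.float64(-54.6), np.float64(13.1))
d (np.float64(-54.8), np.float64(1.9))
e (np.float64(-55.1), np.float64(-9.0))
nearcorner (np.float64(-59.0), np.float64(-127.5))
lever in slicer (np.float64(-42.8), np.float64(-44.1)) (np.float64(-43.5), np.float64(-51.1))
```

Fit agrees with the description: screws symmetric at ±105 mm, marks at −15…33 mm. The origin is at about (0.523, 0.079), yaw −10.5°, and the lever is nearly at s = 0. Next: close the fingers and go above the point behind the lever.

```bash
python3 -m pendant '[[1,44.6,-59.6,0,-1.09],[1,44.6,-59.6,0,-1.09],[1,44.6,-59.6,0,-1.09],[1,44.6,-59.6,0,-1.09],[1,44.6,-59.6,0,-1.09],[1,44.6,-59.6,0,-1.09],[1,44.6,-59.6,0,-1.09],[1,44.6,-59.6,0,-1.09],[1,44.6,-59.6,0,-1.09],[1,44.6,-59.6,0,-1.09]]'
```

```text
time: 1.13
ee_pos: [0.3539, -0.2989, 0.2315]
tcp_rot: [180.0, 0.0, 79.9]
wrist_force: [1.8, 0.6, 0.4]
grip_width: -0.0
grip_force: 0.0
```

```bash
python3 -m pendant '[[1,31,5.2,0,0],[1,31,5.2,0,0],[1,31,5.2,0,0],[1,31,5.2,0,0],[1,31,5.2,0,0],[1,31,5.2,0,0],[1,31,5.2,0,0],[1,31,5.2,0,0],[1,31,5.2,0,0],[1,31,5.2,0,0]]'; cat >> h.py <<'E'
th=np.radians(-10.5);ex=np.array([np.cos(th),np.sin(th)]);ey=np.array([-ex[1],ex[0]]);O=np.array([.5228,.0788])
def where():
    s=bot.observe();q=np.array(s['ee_pos'][:2])-O;f=np.array(s['wrist_force'])
    print('t',s['time'],'slicer mm',(q@ex*1e3).round(1),(q@ey*1e3).round(1),'z',s['ee_pos'][2],'rot',np.round(s['tcp_rot'],2),'Fy',(f[:2]@ey).round(2),f.round(1))
E
python3 -c 'from h import *;where()'
```

```text
time: 1.97
ee_pos: [0.4613, -0.0038, 0.2313]
tcp_rot: [180.0, -0.0, 79.8]
wrist_force: [-0.1, -0.7, 0.2]
grip_width: -0.0
grip_force: 0.0
t 1.9667 slicer mm -45.4 -92.4 z 0.2312818207877536 rot [ 1.800e+02 -1.000e-02  7.976e+01] Fy -0.73 [-0.1 -0.7  0.2]
```

```bash
python3 -m pendant '[[1,0,0,4,0],[1,0,0,8,0],[1,0,0,12,0],[1,0,0,15,0],[1,0,0,16.5,0],[1,0,0,17.2,0],[1,0,0,17.2,0],[1,0,0,17.2,0]]'; python3 - <<'E'
from h import *
where()
d=bot.get_image('top');e=bot.get_image('side')
a=cv2.resize(d['image'][200:265,270:370],(760,494),interpolation=cv2.INTER_CUBIC)
b=cv2.resize(e['image'][180:260,280:360],(494,494),interpolation=cv2.INTER_CUBIC)
cv2.imwrite('pics/c3.png',cv2.resize(np.hstack([a,b]),(800,315)))
E
```

```text
time: 2.63
ee_pos: [0.461, -0.0059, 0.0597]
tcp_rot: [180.0, 0.0, 79.5]
wrist_force: [0.6, 0.4, 1.2]
grip_width: 0.0002
grip_force: 0.0
t 2.6333 slicer mm -45.3 -94.5 z 0.059703021110165046 rot [1.800e+02 3.000e-02 7.951e+01] Fy 0.47 [0.6 0.4 1.2]
```

View pics/c3.png

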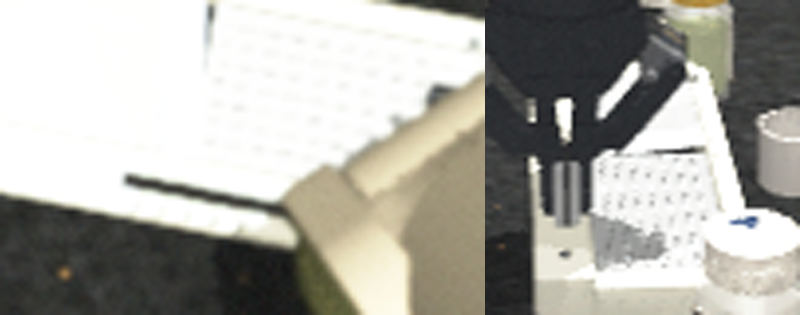

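The fingers are in line with the rail and behind the lever, which is now hidden. I'll approach to just short of the first ridge.

```bash
python3 -m pendant '[[1,0.8,0,0,0],[1,1.6,0,0,0],[1,2.2,0,0,0],[1,2.8,0,0,0],[1,3.3,0,0,0],[1,3.8,0,0,0],[1,4.1,0,0,0],[1,4.4,0,0,0],[1,4.4,0,0,0],[1,4.4,0,0,0]]'; python3 -c 'from h import *;where()'; python3 -m pendant '[[1,0.1,0,0,0],[1,0.2,0,0,0],[1,0.3,0,0,0],[1,0.4,0,0,0],[1,0.4,0,0,0]]'; python3 -c 'from h import *;where()'
```

```text
time: 3.57
ee_pos: [0.4689, 0.0383, 0.0592]
tcp_rot: [-180.0, 0.0, 79.6]
wrist_force: [-0.3, 0.2, 0.0]
grip_width: 0.0004
grip_force: 0.0
t 3.5667 slicer mm -45.6 -49.6 z 0.05917746501134613 rot [-179.99    0.     79.59] Fy 0.14 [-0.3  0.2  0. ]
time: 3.98
ee_pos: [0.4696, 0.0417, 0.0592]
tcp_rot: [-180.0, 0.0, 79.5]
wrist_force: [-0.8, -2.4, -0.3]
grip_width: -0.0002
grip_force: 1.1
t 3.9833 slicer mm -45.6 -46.2 z 0.05922821504546173 rot [-1.7998e+02  4.0000e-02  7.9550e+01] Fy -2.46 [-0.8 -2.4 -0.3]
```

Force is rising near the predicted s≈18, so I'm on the first ridge. Now 1 mm at a time.

```bash
W="python3 -c 'from h import *;where()'"; python3 -m pendant '[[1,0.1,0,0,0],[1,0.2,0,0,0],[1,0.2,0,0,0]]' >/dev/null; eval $W; python3 -m pendant '[[1,0.1,0,0,0],[1,0.2,0,0,0],[1,0.2,0,0,0]]'>/dev/null; eval $W; python3 -m pendant '[[1,0.1,0,0,0],[1,0.1,0,0,0],[1,0.1,0,0,0]]'>/dev/null; eval $W; python3 -m pendant '[[1,0.1,0,0,0],[1,0.1,0,0,0],[1,0.1,0,0,0]]'>/dev/null; eval $W
```

```text
t 4.2333 slicer mm -45.7 -45.3 z 0.059255993553361204 rot [-1.7995e+02  1.3000e-01  7.9480e+01] Fy -7.3 [-0.3 -7.4  2.1]
t 4.4833 slicer mm -45.7 -43.3 z 0.05925281519928101 rot [-1.7996e+02  1.2000e-01  7.9480e+01] Fy -5.04 [-0.9 -5.   1. ]
t 4.7333 slicer mm -45.6 -41.1 z 0.059273150682280173 rot [-1.7999e+02  2.0000e-02  7.9550e+01] Fy -2.63 [-1.2 -2.5  0.9]
t 4.9833 slicer mm -45.3 -38.9 z 0.05929370737086496 rot [ 1.7997e+02 -7.0000e-02  7.9620e+01] Fy 0.52 [-0.7  0.7  0.2]
```

```bash
python3 -m pendant '[[1,0,0,0,0],[1,0,0,0,0],[1,0,0,0,0],[1,0,0,0,0],[1,0,0,0,0],[1,0,0,0,0],[1,0,0,0,0],[1,0,0,0,0],[1,0,0,0,0],[1,0,0,0,0]]' >/dev/null;python3 -m pendant '[[1,0,0,0,0],[1,0,0,0,0],[1,0,0,0,0]]' >/dev/null; python3 - <<'E'
from h import *
where()
d=bot.get_image('top');e=bot.get_image('side')
a=cv2.resize(d['image'][200:265,270:370],(760,494),interpolation=cv2.INTER_CUBIC)
b=cv2.resize(e['image'][180:260,280:360],(494,494),interpolation=cv2.INTER_CUBIC)
cv2.imwrite('pics/c4.png',cv2.resize(np.hstack([a,b]),(800,315)))
E
```

```text
t 6.0667 slicer mm -45.5 -39.7 z 0.05926347734623516 rot [180.    -0.    79.58] Fy 0.21 [-0.6  0.3  0.5]
```

View pics/c4.png

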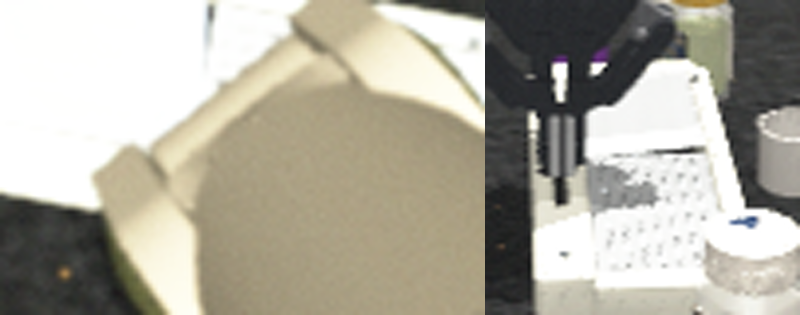

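The force is back to zero and the lever is hidden. It could be just at the crest, so I'll push 2.5 mm more, which is still short of the first notch's contact position.

```bash
W="python3 -c 'from h import *;where()'"; for i in 1; do python3 -m pendant '[[1,0.1,0,0,0],[1,0.1,0,0,0]]' >/dev/null; eval $W; python3 -m pendant '[[1,0.1,0,0,0],[1,0.1,0,0,0]]'>/dev/null; eval $W; python3 -m pendant '[[1,0.1,0,0,0],[1,0.1,0,0,0]]'>/dev/null; eval $W; done; python3 -m pendant '[[1,0,0,0,0],[1,0,0,0,0],[1,0,0,0,0],[1,0,0,0,0],[1,0,0,0,0],[1,0,0,0,0],[1,0,0,0,0],[1,0,0,0,0],[1,0,0,0,0],[1,0,0,0,0]]' >/dev/null; eval $W
```

```text
t 6.3333 slicer mm -45.5 -38.6 z 0.059265015274409166 rot [ 1.800e+02 -1.000e-02  7.958e+01] Fy -0.36 [-0.  -0.4 -0.7]
t 6.5 slicer mm -45.5 -37.6 z 0.05925281482203043 rot [-180.     -0.     79.58] Fy 0.62 [0.7 0.5 0.5]
t 6.6667 slicer mm -45.5 -36.5 z 0.05926031057297622 rot [ 1.800e+02 -1.000e-02  7.958e+01] Fy 0.11 [-0.   0.1  0.9]
t 7.5 slicer mm -45.5 -36.8 z 0.05925181988526461 rot [-180.      0.     79.57] Fy -0.24 [ 0.  -0.2 -0. ]
```

```bash
python3 -m pendant '[[1,-1.5,0,0,0],[1,-3,0,0,0],[1,-4,0,-3,0],[1,-4,0,-6,0],[1,-4,0,-9,0],[1,-4,0,-11,0],[1,-4,0,-12,0],[1,-4,0,-12,0],[1,-4,0,-12,0]]' >/dev/null; python3 - <<'E'
from h import *
where()
e=bot.get_image('side')
cv2.imwrite('pics/c5.png',cv2.resize(e['image'][190:260,285:355],(560,560),interpolation=cv2.INTER_CUBIC))
def S(x,y,z):return np.r_[O+x*ex+y*ey,z]
for s in(0,.024,.030,.036):print(s,(proj(e,S(-.0455,-.045+s,.078))-[285,190])*8)
E
```

```text
t 8.25 slicer mm -45.3 -77.0 z 0.1794593137531545 rot [179.93  -0.    79.54] Fy -0.32 [-0.1 -0.3 -0.6]
0 [114.27588612 215.58570562]
0.024 [111.27093526 175.10401468]
0.03 [110.54260447 165.29218632]
0.036 [109.8231032  155.59930642]
```

View pics/c5.png

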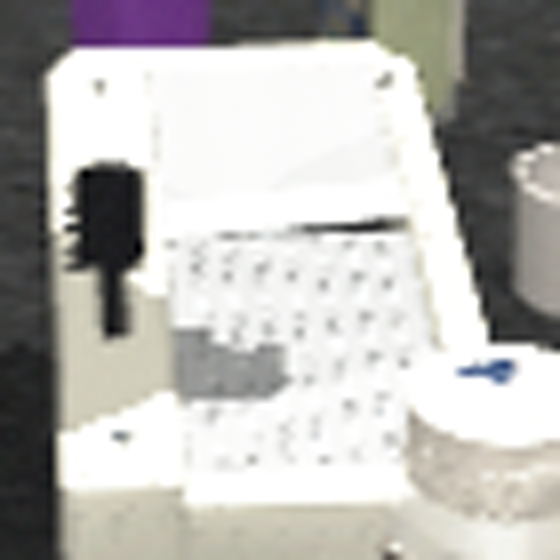

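```bash
python3 - <<'E'
from h import *
a=cv2.imread('pics/side0.png');e=bot.get_image('side');b=e['image']
def S(x,y,z):return np.r_[O+x*ex+y*ey,z]
print('orig');print(a[214:236,292:306].min(2))
print('now');print(b[208:236,290:306].min(2))
for s in(0,.030,.042):print(s,'front base',proj(e,S(-.0455,-.0525+s,.045)),'top back',proj(e,S(-.0455,-.0375+s,.078)))
for k in range(5):print('mark',proj(e,S(-.058,-.015+.012*k,.045)))
print('screws',proj(e,S(-.0455,-.105,.045)),proj(e,S(-.0455,.105,.045)))
E
```

```text
orig
[[254 250 254 255 254  66  65 184 254 255 255 255 255 254]
 [255 255 255 255 254  67  66  99 235 255 255 255 254 254]
 [249 135 189 237 182  61  60  95 140 204 254 255 254 255]
 [254 255 244 177  56  63  62  62  63  59  94 188 244 254]
 [246 105  55  62  50  62  60  55  56  50  42 122 232 255]
 [254 254 169  37  68  91  72  72  68  63  45 113 224 254]
 [251 237 103  29  35  31  31  32  30  27  31 117 216 229]
 [243 156  79  33  31  33  32  30  32  36  31 118 229 252]
 [253 255 234  33  32  33  32  31  32  33  34 120 236 254]
 [241 177 104  31  34  33  29  30  33  31  35 120 236 253]
 [251 254 233  31  33  31  31  30  31  34  32 121 240 253]
 [246 254 233  32  35  29  30  32  32  31  30 121 236 251]
 [246 254 232  31  31  32  34  33  34  33  31 122 238 252]
 [239 254 233  31  30  31  31  32  34  33  32 111 235 252]
 [237 254 232  32  25  29  29  31  31  28  34 112 230 251]
 [230 253 189  34  33  32  32  32  31  30  93 228 255 252]
 [232 253 206 154 134  63  30  31  49 105 166 238 255 254]
 [225 255 255 254 214 164  40  44  80 162 248 255 255 255]
 [221 255 255 255 255 254 205 252
[... 1851 characters left out ...]
24 150 162 186 188 186 187 180]
 [ 49  71 135 182 188 186 186 187 186 186 187 187 188 186 187 182]
 [ 37  68 132 181 188 185 187 187 187 186 188 185 186 187 187 183]
 [ 34  52 121 179 186 188 187 188 187 186 186 185 187 187 188 183]]
0 front base [299.58423653 231.9910643 ] top back [299.16509024 215.33975664]
0.03 front base [299.1123085 225.3005806] top back [298.70557359 209.14930238]
0.042 front base [298.93143464 222.7363473 ] top back [298.52946098 206.77677237]
mark [293.44907606 223.86508135]
mark [293.33658599 221.33355714]
mark [293.22673732 218.86147602]
mark [293.11943809 216.44676861]
mark [293.01460056 214.08746048]
screws [300.48503076 244.76154761] [297.38880882 200.86667204]
```

The lever sits at the first mark: it shifted about 7 px, where notch 1 predicts 6.5 and notch 2 predicts 9. It is resting there. I'll go back in and push to the second notch, where the snap is expected at TCP ≈ −28 mm.

```bash
W="python3 -c 'from h import *;where()'"; python3 -m pendant '[[1,0,0,4,0],[1,0,0,8,0],[1,0,0,11,0],[1,1,0,12,0],[1,2,0,12,0],[1,3,0,12,0],[1,3.5,0,12,0],[1,4,0,12,0],[1,4,0,12,0],[1,4,0,12,0]]' >/dev/null; eval $W; python3 -m pendant '[[1,0.1,0,0,0],[1,0.2,0,0,0],[1,0.2,0,0,0]]'>/dev/null; eval $W;  python3 -m pendant '[[1,0.1,0,0,0],[1,0.2,0,0,0],[1,0.2,0,0,0]]'>/dev/null; eval $W;  python3 -m pendant '[[1,0.1,0,0,0],[1,0.2,0,0,0],[1,0.2,0,0,0]]'>/dev/null; eval $W; python3 -m pendant '[[1,0.1,0,0,0],[1,0.1,0,0,0]]'>/dev/null; eval $W
```

```text
t 9.1833 slicer mm -45.2 -36.6 z 0.06008330641748186 rot [ 1.7992e+02 -2.0000e-02  7.9580e+01] Fy -0.49 [ 0.4 -0.6 -0.1]
t 9.4333 slicer mm -45.4 -35.0 z 0.059519935302326785 rot [ 1.7998e+02 -1.0000e-02  7.9530e+01] Fy 0.71 [-0.1  0.7 -0.5]
t 9.6833 slicer mm -45.5 -33.4 z 0.05929609867264932 rot [-1.7998e+02  6.0000e-02  7.9530e+01] Fy -4.1 [-0.6 -4.1  3.3]
t 9.9333 slicer mm -45.5 -32.3 z 0.05932176430065784 rot [-1.7997e+02  1.3000e-01  7.9480e+01] Fy -5.91 [ 0.  -6.   4.5]
t 10.1 slicer mm -45.5 -31.1 z 0.059321822335830915 rot [-1.7998e+02  1.1000e-01  7.9490e+01] Fy -4.81 [-0.1 -4.9  4. ]
```

```bash
W="python3 -c 'from h import *;where()'"; python3 -m pendant '[[1,0.1,0,0,0],[1,0.1,0,0,0]]'>/dev/null; eval $W;  python3 -m pendant '[[1,0.1,0,0,0],[1,0.1,0,0,0]]'>/dev/null; eval $W;  python3 -m pendant '[[1,0.1,0,0,0],[1,0.1,0,0,0]]'>/dev/null; eval $W; python3 -m pendant '[[1,0.1,0,0,0],[1,0.1,0,0,0]]'>/dev/null; eval $W; python3 -m pendant '[[1,0.1,0,0,0],[1,0.1,0,0,0]]'>/dev/null; eval $W
```

```text
t 10.2667 slicer mm -45.5 -29.6 z 0.059310406216215854 rot [-1.7999e+02  7.0000e-02  7.9520e+01] Fy -2.81 [-0.4 -2.8  2.9]
t 10.4333 slicer mm -45.5 -27.5 z 0.0592514960276041 rot [ 1.7999e+02 -2.0000e-02  7.9580e+01] Fy -0.08 [-0.3 -0.   0.5]
t 10.6 slicer mm -45.5 -25.9 z 0.059196980178773825 rot [ 1.7999e+02 -6.0000e-02  7.9620e+01] Fy 1.02 [ 0.7  0.9 -0.8]
t 10.7667 slicer mm -45.6 -25.0 z 0.059192294790599995 rot [ 1.800e+02 -4.000e-02  7.962e+01] Fy 0.01 [ 0.2 -0.   0.6]
t 10.9333 slicer mm -45.6 -24.4 z 0.05921311419392354 rot [-1.80e+02 -2.00e-02  7.96e+01] Fy 0.2 [-0.1  0.2 -0.6]
```

Same signature, 12 mm further on: second click. Rest about 1.2 s, then the third.

```bash
W="python3 -c 'from h import *;where()'"; python3 -m pendant '[[1,0,0,0,0],[1,0,0,0,0],[1,0,0,0,0],[1,0,0,0,0],[1,0,0,0,0],[1,0,0,0,0],[1,0,0,0,0],[1,0,0,0,0],[1,0,0,0,0],[1,0,0,0,0]]' >/dev/null; python3 -m pendant '[[1,0,0,0,0],[1,0,0,0,0],[1,0,0,0,0],[1,0,0,0,0],[1,0,0,0,0],[1,0,0,0,0]]' >/dev/null;  eval $W; python3 -m pendant '[[1,0.1,0,0,0],[1,0.2,0,0,0],[1,0.2,0,0,0]]'>/dev/null; eval $W;  python3 -m pendant '[[1,0.1,0,0,0],[1,0.2,0,0,0],[1,0.2,0,0,0]]'>/dev/null; eval $W;  python3 -m pendant '[[1,0.1,0,0,0],[1,0.2,0,0,0],[1,0.2,0,0,0]]'>/dev/null; eval $W; python3 -m pendant '[[1,0.1,0,0,0],[1,0.1,0,0,0]]'>/dev/null; eval $W; python3 -m pendant '[[1,0.1,0,0,0],[1,0.1,0,0,0]]'>/dev/null; eval $W
```

```text
t 12.2667 slicer mm -45.5 -24.7 z 0.05926232746830512 rot [-180.      0.     79.58] Fy 0.58 [0.2 0.6 0.3]
t 12.5167 slicer mm -45.5 -22.5 z 0.05924897015072059 rot [-1.800e+02 -1.000e-02  7.959e+01] Fy 0.04 [-0.6  0.2 -0.4]
t 12.7667 slicer mm -45.6 -21.4 z 0.05926738677022399 rot [-1.7998e+02  7.0000e-02  7.9540e+01] Fy -3.16 [ 0.7 -3.3  1.3]
t 13.0167 slicer mm -45.6 -20.5 z 0.05928937449803526 rot [-1.7996e+02  1.4000e-01  7.9480e+01] Fy -6.49 [ 0.4 -6.7  3.3]
t 13.1833 slicer mm -45.6 -19.1 z 0.059285214752705255 rot [-1.7997e+02  1.1000e-01  7.9490e+01] Fy -4.92 [-0.8 -4.8  1.5]
t 13.35 slicer mm -45.6 -17.5 z 0.05927175202107672 rot [-1.7998e+02  6.0000e-02  7.9520e+01] Fy -2.97 [-1.4 -2.8  2.1]
```

```bash
W="python3 -c 'from h import *;where()'"; python3 -m pendant '[[1,0.1,0,0,0],[1,0.1,0,0,0]]'>/dev/null; eval $W;  python3 -m pendant '[[1,0.1,0,0,0],[1,0.1,0,0,0]]'>/dev/null; eval $W;  python3 -m pendant '[[1,0.1,0,0,0],[1,0.1,0,0,0],[1,0.1,0,0,0]]'>/dev/null; eval $W; python3 -m pendant '[[1,-1.5,0,0,0],[1,-3,0,0,0],[1,-5,0,-3,0],[1,-6,0,-6,0],[1,-6.5,0,-9,0],[1,-6.5,0,-12,0],[1,-6.5,0,-14,0],[1,-6.5,0,-14,0],[1,-6.5,0,-14,0]]' >/dev/null; python3 - <<'E'
from h import *
where()
e=bot.get_image('side');b=e['image']
cv2.imwrite('pics/c6.png',cv2.resize(b[190:260,285:355],(560,560),interpolation=cv2.INTER_CUBIC))
print(b[202:222,290:306].min(2))
def S(x,y,z):return np.r_[O+x*ex+y*ey,z]
for s in(.030,.042,.054,.066):print(s,'front base',proj(e,S(-.0455,-.0525+s,.045)),'top back',proj(e,S(-.0455,-.0375+s,.078)))
E
```

```text
t 13.5167 slicer mm -45.6 -15.5 z 0.05924982995547175 rot [ 1.800e+02 -2.000e-02  7.958e+01] Fy -2.33 [-0.  -2.4 -0. ]
t 13.6833 slicer mm -45.5 -13.8 z 0.059248672873712174 rot [ 1.7998e+02 -7.0000e-02  7.9620e+01] Fy 0.47 [-0.8  0.6  0.5]
t 13.9333 slicer mm -45.6 -13.3 z 0.05922506311117044 rot [ 1.800e+02 -2.000e-02  7.961e+01] Fy -0.09 [ 0.5 -0.2 -0.5]
t 14.6833 slicer mm -44.9 -78.9 z 0.20019879240530716 rot [ 1.7984e+02 -2.0000e-02  7.9530e+01] Fy 0.1 [-0.4  0.2 -0.2]
[[108 228 255 255 255 255 255 255 255 255 255 255 255 253 252 251]
 [ 85 215 255 255 255 255 255 255 255 255 255 255 255 254 251 251]
 [ 78 211 255 255 255 255 255 255 255 255 255 255 255 251 241 251]
 [ 74 207 255 255 255 254 207 208 206 207 229 253 255 252 239 251]
 [ 77 205 255 254 186 108  54  55  56  60  55  93 220 251 225 251]
 [ 77 203 254 253  51  38  49  48  47  47  45  38 158 236 232 251]
 [ 75 201 254 253  28  43  59  56  50  45  49  40 159 236 234 250]
 [ 75 199 254 253  29  26  32  26  30  35  30  30 111 190 226 251]
 [ 71 210 255 254  98  28  32  30  28  32  32  27 113 211 244 250]
 [ 71 208 255 254
[... 345 characters left out ...]
31  30  30  31  31  29 109 230 254 255]
 [ 57 174 252 251 154  28  31  28  31  29  31  69 172 246 251 254]
 [ 47 171 231  75  55  73  64  34  29  29  72 142 236 254 253 254]
 [ 56 109 176 235 252 187 164  66  36  51 125 235 254 254 253 253]
 [ 34 104 202 240 243 250 250  87  61  90 220 254 254 254 252 220]
 [ 57 102 156 122 115 215 250  85  61  73 210 254 254 254 253 247]]
0.03 front base [299.1123085 225.3005806] top back [298.70557359 209.14930238]
0.042 front base [298.93143464 222.7363473 ] top back [298.52946098 206.77677237]
0.054 front base [298.75483369 220.23269064] top back [298.35751115 204.46032187]
0.066 front base [298.58235601 217.78748911] top back [298.18957823 202.19798579]
```

View pics/c6.png

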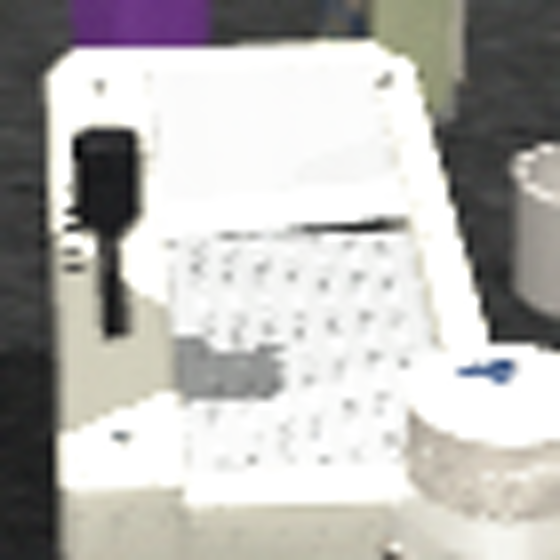

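The front of the tab now lies level with the third mark (row 218). It shifted 5 px from notch 1, where 5.1 px is predicted. The lever is in the third notch and the robot is clear.

```bash
python3 -c 'from rig import bot;print(bot.hand_in())'
```

```text
the job is handed in; nothing more can be done
None
```

The lever is in the third notch, pushed one click at a time with rests of over a second in notches one and two. I confirmed notches one and three on camera and judged notch two by push force. The jars and cup were not touched, and I handed the job in at about 15 s with the robot clear.

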